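# Line up the threads by height on the display rack

### The job

Put the gold thread cone and the three thread spools on the wooden rack in order of height, one standing upright in the middle of each cork mark, with the tallest at the end where the post is and the shortest at the far end from it. Leave the white ball of crochet cotton where it lies.

Things in the scene. Friction and masses are not known exactly. Their poses are not given: they have to be found in the camera images.
- thread_cone: cone of metallic gold thread on a white plastic core, loose, standing upright: 150 mm tall, 62 mm wide at the foot, tapering to about 30 mm at the top (about 40 mm wide 105 mm up, a good place to grip). Origin: centre of its underside, z up its axis.
- spool_110: straight cylindrical spool of undyed thread with pale wooden ends, loose, standing upright: 110 mm tall, 42 mm in diameter, 100 g as built. Origin: centre of its underside, z up its axis.
- spool_80: straight cylindrical spool of undyed thread with pale wooden ends, loose, standing upright: 80 mm tall, 54 mm in diameter, 100 g as built. Origin: centre of its underside, z up its axis.
- spool_50: straight cylindrical spool of undyed thread with pale wooden ends, loose, standing upright: 50 mm tall, 48 mm in diameter, 100 g as built. Origin: centre of its underside, z up its axis.
- mark_a: fixed round cork disc on the plywood rack, 52 mm in diameter, 4 mm thick; its top is 19 mm above the table. Origin: centre of its underside (its top is 4 mm above the origin), z up. The mark at the +y end of the straight row of four, a-b-c-d about 85 mm apart; the rack board under them is 85 x 420 mm, its top 15 mm above the table.
- mark_b: fixed round cork disc on the plywood rack, 52 mm in diameter, 4 mm thick; its top is 19 mm above the table. Origin: centre of its underside (its top is 4 mm above the origin), z up. The second mark from the +y end of the straight row of four, a-b-c-d about 85 mm apart; the rack board under them is 85 x 420 mm, its top 15 mm above the table.
- mark_c: fixed round cork disc on the plywood rack, 52 mm in diameter, 4 mm thick; its top is 19 mm above the table. Origin: centre of its underside (its top is 4 mm above the origin), z up. The second mark from the -y end of the straight row of four, a-b-c-d about 85 mm apart; the rack board under them is 85 x 420 mm, its top 15 mm above the table.
- mark_d: fixed round cork disc on the plywood rack, 52 mm in diameter, 4 mm thick; its top is 19 mm above the table. Origin: centre of its underside (its top is 4 mm above the origin), z up. The mark at the -y end of the straight row of four, a-b-c-d about 85 mm apart; the rack board under them is 85 x 420 mm, its top 15 mm above the table.
- post: fixed turned wooden post with a rounded head, 28 mm wide, 70 mm tall, standing on the rack about 68 mm beyond the first or the last mark (the other end has only a wooden lip 8 mm high). Origin: centre of its underside, z up.
- crochet_ball: ball of white crochet cotton with an open core, loose, about 85 mm wide and 79 mm tall, among the threads; not part of the job. Origin: centre of its underside, z up.

How it is judged:
At the end, for the whole second after the job is handed in: The cone, then the 110, 80 and 50 mm spools stand in this order on the four marks counted from the post, each upright within 0.1 rad, its foot on the cork and its axis within 12 mm of the mark's centre, released and at rest (((horizontal distance between post and mark_a below 0.15 m and horizontal distance between thread_cone and mark_a below 0.012 m and z of thread_cone in the frame of mark_a between 0.001 and 0.008 m and horizontal distance between spool_110 and mark_b below 0.012 m and z of spool_110 in the frame of mark_b between 0.001 and 0.008 m and horizontal distance between spool_80 and mark_c below 0.012 m and z of spool_80 in the frame of mark_c between 0.001 and 0.008 m and horizontal distance between spool_50 and mark_d below 0.012 m and z of spool_50 in the frame of mark_d between 0.001 and 0.008 m) or (horizontal distance between post and mark_d below 0.15 m and horizontal distance between thread_cone and mark_d below 0.012 m and z of thread_cone in the frame of mark_d between 0.001 and 0.008 m and horizontal distance between spool_110 and mark_c below 0.012 m and z of spool_110 in the frame of mark_c between 0.001 and 0.008 m and horizontal distance between spool_80 and mark_b below 0.012 m and z of spool_80 in the frame of mark_b between 0.001 and 0.008 m and horizontal distance between spool_50 and mark_a below 0.012 m and z of spool_50 in the frame of mark_a between 0.001 and 0.008 m)) and angle between each of thread_cone, spool_110, spool_80, spool_50's own z axis and vertical below 0.1 rad and linear speed of each of thread_cone, spool_110, spool_80, spool_50 below 0.02 m/s and angular speed of each of thread_cone, spool_110, spool_80, spool_50 below 0.2 rad/s); the robot touches nothing.
It fails at once if the ball of crochet cotton is moved more than 30 mm (distance of crochet_ball from where it was at the start of the episode above 0.03 m).
It also fails if it takes over 106 s, if anything falls off the work surface, if the arm or the gripper's body presses on something with over 40 N, if the wrist force passes 120 N, or if a joint passes its speed limit or range.

### The arm

A 7-joint arm with a two-finger parallel gripper is mounted at the origin on a cart in front of the work surface, level with it; the furniture and walls round the work are solid. World frame = base frame: x ahead of the robot, y to its left, z up, the work surface at z = 0. Lengths are in m, angles in rad, forces in N, time in s.
With the tool pointing down it reaches from about 0.425 to 0.875 m from the base axis. Payload 4.7 kg.
Tool frame: the origin (TCP) lies at the very end of the fingers, on their centre line; the grasp point (between the pads) lies 19 mm behind it; z points along the fingers, y is the line along which they close (so a half turn about z gives the same grasp; the last joint's range is limited). The gripper opens to 87 mm and grips with 3 to 60 N. Pads are 19 mm wide; open, the fingers measure 117 mm over their backs; the gripper's body (75 mm by 190 mm) begins 51 mm behind the grasp point.
Start: joints at [-1.278, 0.321, -0.07, 1.45, 0.023, 1.371, -0.057], TCP at [0.179, 0.625, 0.223] pointing down, gripper open.
Joint ranges: [-2.86, 2.86], [-0.3, 2.09], [-1.38, 1.24], [0.06, 2.45], [-1.56, 4.7], [0.09, 2.05], [-2.69, 2.69]. Speed limits (rad/s): [2.57, 2.57, 3.14, 3.14, 3.14, 3.14, 3.14].

### API

Orientations are given as a 3x3 rotation matrix whose columns are the frame's x, y, z axes.
In Python, from cell import env, capture, camera_model gives the robot as it stands. The module is installed in compiled form; this text tells all that it offers.
- The arm moves only by the tool move_arm, never from a script. Its argument "commands" is a list of rows, each an object of numbers: "x", "y", "z": the shift along the tool's x, y, z in units of 25 mm (1.0 is 25 mm); "rx", "ry", "rz": the turn, a rotation vector about the tool's x, y, z in units of 6 degrees (1.0 is 6 degrees); "gripper": the opening, from -1 (shut) to 1 (fully open). A call has 1 to 20 rows; each row shifts and turns the commanded pose from where the row before left it, along the tool's axes as they then stand; what a row does not reach is not made up. A row lasts 1/12 s, in which the tool goes at most 41.7 mm and 7.16 degrees, less where a joint would pass 70% of its speed; a pose out of reach is approached as far as the arm can. A call is refused whole if a number of a shift passes 1 or a number of a turn 1, either way. A call with a gripper value outside its range is refused whole. The fingers move at their own pace and stop on an object; "force" is the grip in N (left out, the last holds). Time passes only in rows, so rows that do not move let the fingers close. It gives the time, the measured TCP pose, the force, the opening and the grip force at its end, in the units of the state.
- env.state(): the state, without advancing time (a new reading comes with each control period).
- capture(name): name is "scene" or "top" or "wrist"; returns the picture (480x640x3 uint8, blue, green, red); there is no depth.
- camera_model(name): a dict with "camera_matrix" (3x3 intrinsics, pixels), "eye" and "orientation" of the camera in the world. Camera axes: x right, y up, looking along -z (the intrinsics and any distortion apply to the point x, -y, -z); pixel columns grow to the right and rows downward; lengths in m; the calibration is good to about 2 mm. A picture is of the moment at which its call begins: read the wrist's pose just before it. camera_model takes no time and is no camera call; for the wrist camera it gives the pose at the moment of the call.
- env.sign_off(): hands the job in; it is judged then, once.
The state is a dict: "time_s": time; "joints": joint angles; "joint_velocities": joint speeds; "joint_efforts": joint torques, N m; "position": TCP position; "orientation": TCP orientation; "wrist_force": force on the tool from outside, world axes, zero at the start; "torque": the same for the moment, N m; "opening": opening from 0.0 (shut) to 1.0 (fully open); "gripper_force": force on a finger pad.
Only numpy, scipy, OpenCV 4.12 (cv2) and the standard library are available. Lean on these libraries where they do the work, as an engineer would, in place of code of your own. Each camera call takes 0.05 s, during which the arm holds its last target. There are 200 camera calls.

## Working session

There is one attempt and no reset: what is moved stays moved. The work goes in short steps, Python scripts to look and compute and a tool call to move; the robot and the scene stay as the last step left them, time stands still between calls to the robot, and variables do not carry over. Pictures are saved under pics/ and viewed, at most 14 in all, crops included, and the job is handed in when it is done.

Besides the shell and the picture viewer there is one more tool, called after ">>>" by a JSON object that holds its "method" and its "body", one argument or row to a line. move_arm: Moves the arm, as the interface text tells. Its arguments: {"type":"object","properties":{"commands":{"type":"array","items":{"type":"object","properties":{"x":{"type":"number"},"y":{"type":"number"},"z":{"type":"number"},"rx":{"type":"number"},"ry":{"type":"number"},"rz":{"type":"number"},"gripper":{"type":"number"}}}},"force":{"type":"number"}},"required":["commands"]}

```bash
mkdir -p pics
python3 - <<'E'
from cell import env,capture,camera_model
import cv2,numpy as np
s=env.state();print(s)
for n in("scene","top"):
    cv2.imwrite(f"pics/{n}0.png",capture(n));m=camera_model(n);print(n,m)
E
```

```text
{'time_s': 0.0, 'joints': array([-1.27794517,  0.32180834, -0.07006459,  1.45168862,  0.02263378,
        1.37075005, -0.0568971 ]), 'joint_velocities': array([ 0.00162678,  0.00062173, -0.00034363,  0.0001162 , -0.0009072 ,
        0.00102633, -0.00057854]), 'joint_efforts': array([ 7.67241709e-04, -4.91303480e+01, -4.03702743e-01, -3.12533391e+01,
       -6.41333009e-02,  4.36990173e-02,  1.80750803e-04]), 'position': array([0.17877287, 0.62436783, 0.22146402]), 'orientation': array([[-9.61405728e-01,  2.75134295e-01, -3.81683222e-04],
       [ 2.75134526e-01,  9.61403999e-01, -1.82863397e-03],
       [-1.36168143e-04, -1.86307341e-03, -9.99998255e-01]]), 'wrist_force': array([-0.41100528, -0.04257615, -0.59612903]), 'torque': array([ 0.0036808 , -0.00109801,  0.00478749]), 'gripper_force': 0.0, 'opening': 1.0016499569477009}
scene {'camera_matrix': array([[609.85399774,   0.        , 321.29801122],
       [  0.        , 609.85399774, 236.25230027],
       [  0.        ,   0.        ,   1.        ]]), 'eye': array([-0.04545359, -0.9340796 ,  0.78361314]), 'orientation': array([[ 0.81022411,  0.32384027, -0.48853288],
       [-0.58603978,  0.46140742, -0.6660785 ],
       [ 0.00970965,  0.82597256,  0.56362669]])}
top {'camera_matrix': array([[586.66404155,   0.        , 306.71636174],
       [  0.        , 586.66404155, 249.29759772],
       [  0.        ,   0.        ,   1.        ]]), 'eye': array([ 0.50272975, -0.07882317,  1.15233262]), 'orientation': array([[ 0.02571822,  0.99894871, -0.03794808],
       [-0.99914639,  0.02691382,  0.03133915],
       [ 0.03232753,  0.0371097 ,  0.99878817]])}
```

View pics/top0.png

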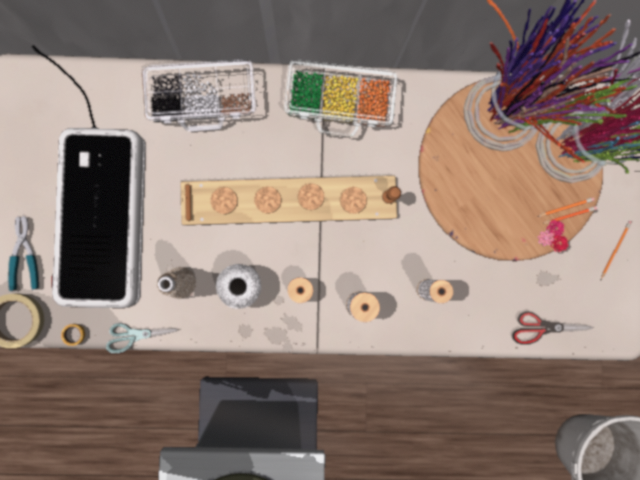

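View pics/scene0.png

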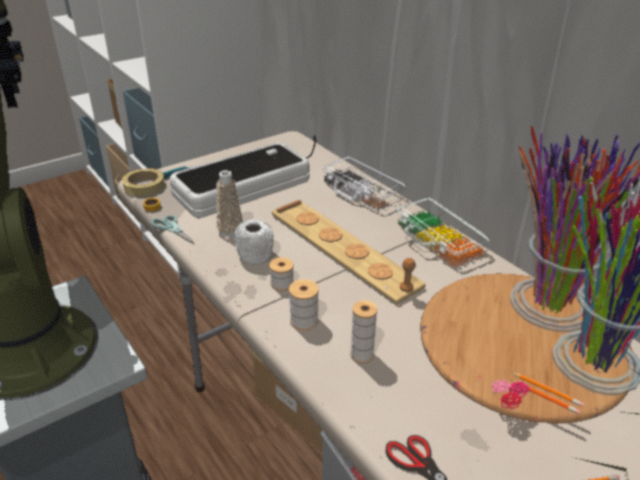

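The top view has +x up and +y to the left. The post (393,193) is at the −y end, next to mark d, so the order is cone→d, 110→c, 80→b and 50→a. The cone is near (165,284), the ball at (238,286), and the spool tops for 50/80/110 at (300,290), (364,306) and (441,291).

```bash
cat > h.py <<'E'
import cv2,numpy as np
from cell import env,capture,camera_model
def ray(m,u,v):
    K=m["camera_matrix"];d=np.array([(u-K[0,2])/K[0,0],-(v-K[1,2])/K[1,1],-1.]);return m["orientation"]@d
def onz(m,u,v,z):
    d=ray(m,u,v);e=m["eye"];return e+d*(z-e[2])/d[2]
def proj(m,p):
    q=m["orientation"].T@(np.array(p)-m["eye"]);q=q/-q[2];K=m["camera_matrix"];return np.array([K[0,0]*q[0]+K[0,2],-K[1,1]*q[1]+K[1,2]])
E
python3 - <<'E'
from h import *
m=camera_model("top");im=cv2.imread("pics/top0.png");hsv=cv2.cvtColor(im,cv2.COLOR_BGR2HSV)
for p in [(224,200),(268,199),(354,200),(240,185),(290,290),(364,295),(441,300),(393,193),(165,284),(180,284),(165,278),(340,250),(310,213)]: print(p,hsv[p[1],p[0]])
def blobs(mask,amin=80):
    n,l,st,c=cv2.connectedComponentsWithStats(mask.astype(np.uint8))
    return [(st[i],c[i]) for i in range(1,n) if st[i][4]>amin]
H,S,V=[hsv[...,i].astype(int) for i in range(3)]
mk=(S>90)&(H<20)
mk[:170]=0;mk[325:]=0;mk[:,:150]=0;mk[:,415:]=0
k2=(S>80)&(H<22);k2[:270]=0;k2[325:]=0;k2[:,:280]=0;k2[:,470:]=0
for s,c in blobs(mk): print("m",s,c.round(1))
for s,c in blobs(k2): print("s",s,c.round(1))
crop=np.hstack([im[165:230,170:420],np.zeros((65,10,3),np.uint8)])
v=np.vstack([im[170:230,150:460],im[262:330,150:460]])
cv2.imwrite("pics/crop.png",cv2.resize(v,None,fx=2.5,fy=2.5,interpolation=cv2.INTER_CUBIC))
E
```

```text
(224, 200) [ 13 107 209]
(268, 199) [ 13 109 206]
(354, 200) [ 13 109 211]
(240, 185) [ 17  87 220]
(290, 290) [ 15  95 231]
(364, 295) [ 15  92 234]
(441, 300) [ 15  92 233]
(393, 193) [ 11 141 176]
(165, 284) [ 9 50 51]
(180, 284) [ 14  46 112]
(165, 278) [162   6 199]
(340, 250) [ 12  31 213]
(310, 213) [ 17  88 218]
m [184 183   9  39 279] [187.7 201.9]
m [297 183  28  28 623] [310.4 196.3]
m [381 185  20  20 267] [390.4 194.6]
m [210 186  28  29 634] [223.6 200. ]
m [254 186  28  28 623] [267.4 199.4]
m [339 186  29  28 617] [353.  199.8]
m [289 279  24  22 364] [300.  288.8]
m [352 293  27  27 359] [365.6 305.6]
s [288 278  25  24 465] [300.1 289.5]
s [430 281  23  21 379] [441.1 290.8]
s [351 293  28  28 621] [364.6 306.4]
```

View pics/crop.png

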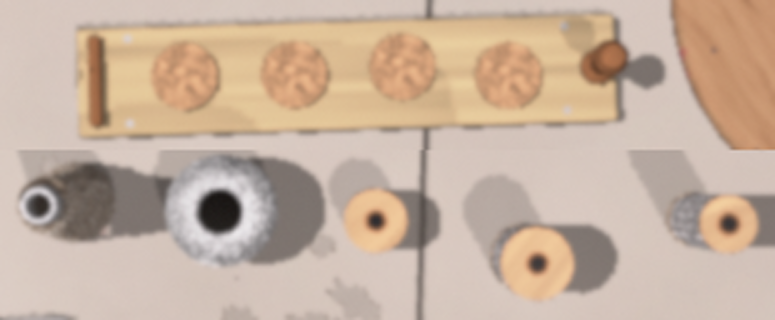

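The crop confirms the layout. The cone top is at (165.2,284) in full-image pixels, the ball core is at about (238,286), and mark c sits slightly forward of the row.

Run:
```python
from h import *
m=camera_model("top");sc=camera_model("scene");im=cv2.imread("pics/scene0.png")
def f(n,u,v,z,r=0):
    p=onz(m,u,v,z);q=proj(sc,p);print(n,p.round(4),"r",np.hypot(p[0],p[1]).round(3),"scene px",q.round(1));cv2.circle(im,tuple(int(round(x)) for x in q),1,(255,0,0),-1)
for n,u,v in [("a",223.6,200),("b",267.4,199.4),("c",310.4,196.3),("d",353,199.8)]: f(n,u,v,.019)
f("s50",300.2,289.6,.05);f("s80",364.6,306.4,.08);f("s110",441.2,290.8,.11);f("cone",165.2,284,.15);f("ball",238,286,.079);f("post",393,193,.085)
cv2.imwrite("pics/sc1.png",cv2.resize(im[150:370,190:450],None,fx=2.7,fy=2.7,interpolation=cv2.INTER_CUBIC))
s=env.state();R=s["orientation"];print(R.round(3))
```

```text
a [0.6367 0.0486 0.019 ] r 0.639 scene px [308.1 217.9]
b [ 0.6404 -0.0358  0.019 ] r 0.641 scene px [331. 234.]
c [ 0.6489 -0.1189  0.019 ] r 0.66 scene px [357.3 250.4]
d [ 0.6445 -0.202   0.019 ] r 0.675 scene px [380.8 270.4]
s50 [ 0.4687 -0.1031  0.05  ] r 0.48 scene px [282.5 264.3]
s80 [ 0.4418 -0.2211  0.08  ] r 0.494 scene px [304.9 288.1]
s110 [ 0.4746 -0.3539  0.11  ] r 0.592 scene px [366.  308.1]
cone [0.4756 0.1279 0.15  ] r 0.492 scene px [225.9 173.7]
ball [0.4733 0.0109 0.079 ] r 0.473 scene px [254.4 225.8]
post [ 0.651  -0.2682  0.085 ] r 0.704 scene px [407.9 259.2]
[[-0.961  0.275 -0.   ]
 [ 0.275  0.961 -0.002]
 [-0.    -0.002 -1.   ]]
```

View pics/sc1.png

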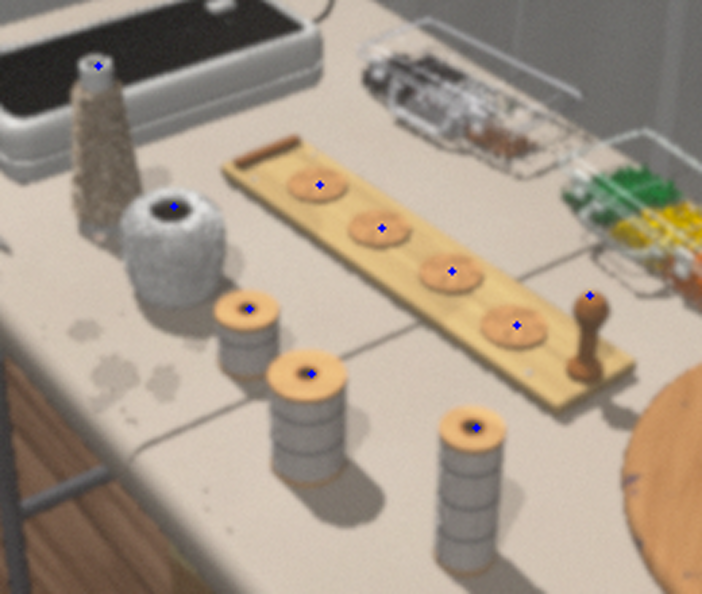

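The two views agree to about a pixel, and the post is 66 mm from d. First I turn the tool so it closes along world x. After that, tool x = +world y, tool y = +world x and tool z is down.

>>> {"method": "move_arm", "body": {
  "commands": [
    {"rz": 1, "gripper": 1},
    {"rz": 1},
    {"rz": 1},
    {"rz": 1},
    {"rz": 1},
    {"rz": 1},
    {"rz": 1},
    {"rz": 1},
    {"rz": 1},
    {"rz": 1},
    {"rz": 1},
    {"rz": 1},
    {"rz": 0.34},
    {},
    {}
  ],
  "force": 20
}}

```text
schema error: expected keys x, y, z, rx, ry, rz, gripper
```

>>> {"method": "move_arm", "body": {
  "commands": [
    {"x": -0.9, "y": 0.6},
    {"x": -0.9, "y": 0.6},
    {"x": -0.9, "y": 0.6},
    {"x": -0.9, "y": 0.6},
    {"x": -0.9, "y": 0.6},
    {"x": -0.9, "y": 0.6},
    {"x": -0.9, "y": 0.6},
    {"x": -0.9, "y": 0.6},
    {"x": -0.9, "y": 0.6},
    {"x": -0.9, "y": 0.6},
    {"x": -0.9, "y": 0.6},
    {"x": -0.9, "y": 0.6},
    {"x": -0.9, "y": 0.6},
    {"x": -0.9, "y": 0.6},
    {"x": -0.9, "y": 0.6},
    {"x": -0.9, "y": 0.6},
    {"x": -0.9, "y": 0.6},
    {"x": -0.9, "y": 0.6},
    {"x": -0.9, "y": 0.6},
    {}
  ]
}}

```text
schema error: expected keys x, y, z, rx, ry, rz, gripper
```

>>> {"method": "move_arm", "body": {
  "commands": [
    {"x": 0, "y": 0, "z": 0, "rx": 0, "ry": 0, "rz": 1, "gripper": 1},
    {"x": 0, "y": 0, "z": 0, "rx": 0, "ry": 0, "rz": 1, "gripper": 1},
    {"x": 0, "y": 0, "z": 0, "rx": 0, "ry": 0, "rz": 1, "gripper": 1},
    {"x": 0, "y": 0, "z": 0, "rx": 0, "ry": 0, "rz": 1, "gripper": 1},
    {"x": 0, "y": 0, "z": 0, "rx": 0, "ry": 0, "rz": 1, "gripper": 1},
    {"x": 0, "y": 0, "z": 0, "rx": 0, "ry": 0, "rz": 1, "gripper": 1},
    {"x": 0, "y": 0, "z": 0, "rx": 0, "ry": 0, "rz": 1, "gripper": 1},
    {"x": 0, "y": 0, "z": 0, "rx": 0, "ry": 0, "rz": 1, "gripper": 1},
    {"x": 0, "y": 0, "z": 0, "rx": 0, "ry": 0, "rz": 1, "gripper": 1},
    {"x": 0, "y": 0, "z": 0, "rx": 0, "ry": 0, "rz": 1, "gripper": 1},
    {"x": 0, "y": 0, "z": 0, "rx": 0, "ry": 0, "rz": 1, "gripper": 1},
    {"x": 0, "y": 0, "z": 0, "rx": 0, "ry": 0, "rz": 1, "gripper": 1},
    {"x": 0, "y": 0, "z": 0, "rx": 0, "ry": 0, "rz": 0.34, "gripper": 1},
    {"x": 0, "y": 0, "z": 0, "rx": 0, "ry": 0, "rz": 0, "gripper": 1}
  ],
  "force": 20
}}

```text
time_s: 1.27
position: [0.1788, 0.6246, 0.222]
orientation: [[0.001, 1.0, -0.0], [1.0, -0.001, -0.001], [-0.001, -0.0, -1.0]]
wrist_force: [-0.2, 0.1, 0.2]
opening: 0.998
gripper_force: 0.0
```

>>> {"method": "move_arm", "body": {
  "commands": [
    {"x": -0.99, "y": 0.59, "z": 0, "rx": 0, "ry": 0, "rz": 0, "gripper": 1},
    {"x": -0.99, "y": 0.59, "z": 0, "rx": 0, "ry": 0, "rz": 0, "gripper": 1},
    {"x": -0.99, "y": 0.59, "z": 0, "rx": 0, "ry": 0, "rz": 0, "gripper": 1},
    {"x": -0.99, "y": 0.59, "z": 0, "rx": 0, "ry": 0, "rz": 0, "gripper": 1},
    {"x": -0.99, "y": 0.59, "z": 0, "rx": 0, "ry": 0, "rz": 0, "gripper": 1},
    {"x": -0.99, "y": 0.59, "z": 0, "rx": 0, "ry": 0, "rz": 0, "gripper": 1},
    {"x": -0.99, "y": 0.59, "z": 0, "rx": 0, "ry": 0, "rz": 0, "gripper": 1},
    {"x": -0.99, "y": 0.59, "z": 0, "rx": 0, "ry": 0, "rz": 0, "gripper": 1},
    {"x": -0.99, "y": 0.59, "z": 0, "rx": 0, "ry": 0, "rz": 0, "gripper": 1},
    {"x": -0.99, "y": 0.59, "z": 0, "rx": 0, "ry": 0, "rz": 0, "gripper": 1},
    {"x": -0.99, "y": 0.59, "z": 0, "rx": 0, "ry": 0, "rz": 0, "gripper": 1},
    {"x": -0.99, "y": 0.59, "z": 0, "rx": 0, "ry": 0, "rz": 0, "gripper": 1},
    {"x": -0.99, "y": 0.59, "z": 0, "rx": 0, "ry": 0, "rz": 0, "gripper": 1},
    {"x": -0.99, "y": 0.59, "z": 0, "rx": 0, "ry": 0, "rz": 0, "gripper": 1},
    {"x": -0.99, "y": 0.59, "z": 0, "rx": 0, "ry": 0, "rz": 0, "gripper": 1},
    {"x": -0.99, "y": 0.59, "z": 0, "rx": 0, "ry": 0, "rz": 0, "gripper": 1},
    {"x": -0.99, "y": 0.59, "z": 0, "rx": 0, "ry": 0, "rz": 0, "gripper": 1},
    {"x": -0.99, "y": 0.59, "z": 0, "rx": 0, "ry": 0, "rz": 0, "gripper": 1},
    {"x": -0.99, "y": 0.59, "z": 0, "rx": 0, "ry": 0, "rz": 0, "gripper": 1},
    {"x": -0.99, "y": 0.59, "z": 0, "rx": 0, "ry": 0, "rz": 0, "gripper": 1}
  ]
}}

```text
time_s: 2.93
position: [0.4741, 0.1284, 0.2225]
orientation: [[-0.001, 1.0, -0.0], [1.0, 0.001, 0.0], [0.0, -0.0, -1.0]]
wrist_force: [0.3, -0.2, -0.9]
opening: 0.999
gripper_force: 0.0
```

>>> {"method": "move_arm", "body": {
  "commands": [
    {"x": -0.02, "y": 0.06, "z": 0.9, "rx": 0, "ry": 0, "rz": 0, "gripper": 1},
    {"x": 0, "y": 0, "z": 0.9, "rx": 0, "ry": 0, "rz": 0, "gripper": 1},
    {"x": 0, "y": 0, "z": 0.9, "rx": 0, "ry": 0, "rz": 0, "gripper": 1},
    {"x": 0, "y": 0, "z": 0.9, "rx": 0, "ry": 0, "rz": 0, "gripper": 1},
    {"x": 0, "y": 0, "z": 0.9, "rx": 0, "ry": 0, "rz": 0, "gripper": 1},
    {"x": 0, "y": 0, "z": 0.9, "rx": 0, "ry": 0, "rz": 0, "gripper": 1},
    {"x": 0, "y": 0, "z": 0, "rx": 0, "ry": 0, "rz": 0, "gripper": 1},
    {"x": 0, "y": 0, "z": 0, "rx": 0, "ry": 0, "rz": 0, "gripper": 1},
    {"x": 0, "y": 0, "z": 0, "rx": 0, "ry": 0, "rz": 0, "gripper": -1},
    {"x": 0, "y": 0, "z": 0, "rx": 0, "ry": 0, "rz": 0, "gripper": -1},
    {"x": 0, "y": 0, "z": 0, "rx": 0, "ry": 0, "rz": 0, "gripper": -1},
    {"x": 0, "y": 0, "z": 0, "rx": 0, "ry": 0, "rz": 0, "gripper": -1},
    {"x": 0, "y": 0, "z": 0, "rx": 0, "ry": 0, "rz": 0, "gripper": -1},
    {"x": 0, "y": 0, "z": 0, "rx": 0, "ry": 0, "rz": 0, "gripper": -1},
    {"x": 0, "y": 0, "z": 0, "rx": 0, "ry": 0, "rz": 0, "gripper": -1},
    {"x": 0, "y": 0, "z": 0, "rx": 0, "ry": 0, "rz": 0, "gripper": -1},
    {"x": 0, "y": 0, "z": 0, "rx": 0, "ry": 0, "rz": 0, "gripper": -1},
    {"x": 0, "y": 0, "z": 0, "rx": 0, "ry": 0, "rz": 0, "gripper": -1}
  ],
  "force": 20
}}

```text
time_s: 4.43
position: [0.4754, 0.1294, 0.0877]
orientation: [[0.0, 1.0, 0.0], [1.0, -0.0, 0.0], [0.0, 0.0, -1.0]]
wrist_force: [-0.7, -0.3, 1.9]
opening: 0.547
gripper_force: 20.0
```

>>> {"method": "move_arm", "body": {
  "commands": [
    {"x": 0, "y": 0, "z": -0.4, "rx": 0, "ry": 0, "rz": 0, "gripper": -1},
    {"x": 0, "y": 0, "z": -0.6, "rx": 0, "ry": 0, "rz": 0, "gripper": -1},
    {"x": 0, "y": 0, "z": -0.6, "rx": 0, "ry": 0, "rz": 0, "gripper": -1},
    {"x": 0, "y": 0, "z": -0.4, "rx": 0, "ry": 0, "rz": 0, "gripper": -1},
    {"x": 0, "y": 0.38, "z": 0, "rx": 0, "ry": 0, "rz": 0, "gripper": -1},
    {"x": 0, "y": 0.7, "z": 0, "rx": 0, "ry": 0, "rz": 0, "gripper": -1},
    {"x": 0, "y": 0.7, "z": 0, "rx": 0, "ry": 0, "rz": 0, "gripper": -1},
    {"x": 0, "y": 0.7, "z": 0, "rx": 0, "ry": 0, "rz": 0, "gripper": -1},
    {"x": 0, "y": 0.7, "z": 0, "rx": 0, "ry": 0, "rz": 0, "gripper": -1},
    {"x": 0, "y": 0.7, "z": 0, "rx": 0, "ry": 0, "rz": 0, "gripper": -1},
    {"x": 0, "y": 0.7, "z": 0, "rx": 0, "ry": 0, "rz": 0, "gripper": -1},
    {"x": 0, "y": 0.7, "z": 0, "rx": 0, "ry": 0, "rz": 0, "gripper": -1},
    {"x": 0, "y": 0.7, "z": 0, "rx": 0, "ry": 0, "rz": 0, "gripper": -1},
    {"x": 0, "y": 0.5, "z": 0, "rx": 0, "ry": 0, "rz": 0, "gripper": -1},
    {"x": 0, "y": 0.28, "z": 0, "rx": 0, "ry": 0, "rz": 0, "gripper": -1}
  ]
}}

```text
time_s: 5.68
position: [0.6458, 0.1289, 0.1363]
orientation: [[0.0, 1.0, -0.0], [1.0, -0.0, -0.002], [-0.002, -0.0, -1.0]]
wrist_force: [-0.1, 0.3, -0.5]
opening: 0.547
gripper_force: 19.8
```

>>> {"method": "move_arm", "body": {
  "commands": [
    {"x": -0.3, "y": 0, "z": 0, "rx": 0, "ry": 0, "rz": 0, "gripper": -1},
    {"x": -0.6, "y": 0, "z": 0, "rx": 0, "ry": 0, "rz": 0, "gripper": -1},
    {"x": -0.8, "y": 0, "z": 0, "rx": 0, "ry": 0, "rz": 0, "gripper": -1},
    {"x": -0.8, "y": 0, "z": 0, "rx": 0, "ry": 0, "rz": 0, "gripper": -1},
    {"x": -0.8, "y": 0, "z": 0, "rx": 0, "ry": 0, "rz": 0, "gripper": -1},
    {"x": -0.8, "y": 0, "z": 0, "rx": 0, "ry": 0, "rz": 0, "gripper": -1},
    {"x": -0.8, "y": 0, "z": 0, "rx": 0, "ry": 0, "rz": 0, "gripper": -1},
    {"x": -0.8, "y": 0, "z": 0, "rx": 0, "ry": 0, "rz": 0, "gripper": -1},
    {"x": -0.8, "y": 0, "z": 0, "rx": 0, "ry": 0, "rz": 0, "gripper": -1},
    {"x": -0.8, "y": 0, "z": 0, "rx": 0, "ry": 0, "rz": 0, "gripper": -1},
    {"x": -0.8, "y": 0, "z": 0, "rx": 0, "ry": 0, "rz": 0, "gripper": -1},
    {"x": -0.8, "y": 0, "z": 0, "rx": 0, "ry": 0, "rz": 0, "gripper": -1},
    {"x": -0.8, "y": 0, "z": 0, "rx": 0, "ry": 0, "rz": 0, "gripper": -1},
    {"x": -0.8, "y": 0, "z": 0, "rx": 0, "ry": 0, "rz": 0, "gripper": -1},
    {"x": -0.8, "y": 0, "z": 0, "rx": 0, "ry": 0, "rz": 0, "gripper": -1},
    {"x": -0.8, "y": 0, "z": 0, "rx": 0, "ry": 0, "rz": 0, "gripper": -1},
    {"x": -0.7, "y": 0, "z": 0, "rx": 0, "ry": 0, "rz": 0, "gripper": -1},
    {"x": -0.4, "y": 0, "z": 0, "rx": 0, "ry": 0, "rz": 0, "gripper": -1},
    {"x": 0, "y": 0, "z": 0, "rx": 0, "ry": 0, "rz": 0, "gripper": -1},
    {"x": 0, "y": 0, "z": 0, "rx": 0, "ry": 0, "rz": 0, "gripper": -1}
  ]
}}

```text
time_s: 7.35
position: [0.6434, -0.2012, 0.1376]
orientation: [[0.002, 1.0, -0.0], [1.0, -0.002, 0.001], [0.001, -0.0, -1.0]]
wrist_force: [0.5, 0.3, -1.9]
opening: 0.548
gripper_force: 19.8
```

Run:
```python
from h import *
a=capture("scene");cv2.imwrite("pics/s2.png",cv2.resize(a[130:330,230:500],None,fx=2.5,fy=2.5));print(env.state()["position"])
```

```text
[ 0.64397766 -0.19965927  0.13749742]
```

View pics/s2.png

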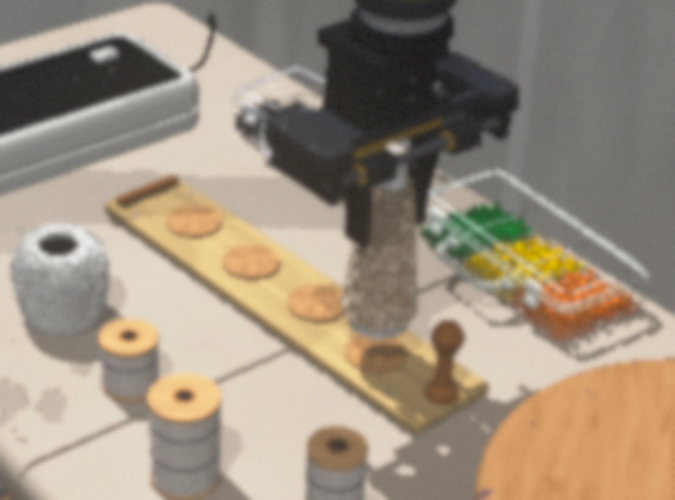

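The cone is held upright over mark d, so I lower and release it.

>>> {"method": "move_arm", "body": {
  "commands": [
    {"x": 0, "y": 0, "z": 0.4, "rx": 0, "ry": 0, "rz": 0, "gripper": -1},
    {"x": 0, "y": 0, "z": 0.4, "rx": 0, "ry": 0, "rz": 0, "gripper": -1},
    {"x": 0, "y": 0, "z": 0.2, "rx": 0, "ry": 0, "rz": 0, "gripper": -1},
    {"x": 0, "y": 0, "z": 0.1, "rx": 0, "ry": 0, "rz": 0, "gripper": -1},
    {"x": 0, "y": 0, "z": 0.1, "rx": 0, "ry": 0, "rz": 0, "gripper": -1},
    {"x": 0, "y": 0, "z": 0, "rx": 0, "ry": 0, "rz": 0, "gripper": -1},
    {"x": 0, "y": 0, "z": 0, "rx": 0, "ry": 0, "rz": 0, "gripper": -1}
  ]
}}

```text
time_s: 7.98
position: [0.6444, -0.2008, 0.1077]
orientation: [[0.0, 1.0, 0.0], [1.0, -0.0, -0.0], [-0.0, 0.0, -1.0]]
wrist_force: [-0.9, -1.6, -1.1]
opening: 0.546
gripper_force: 19.8
```

>>> {"method": "move_arm", "body": {
  "commands": [
    {"x": 0, "y": 0, "z": 0.04, "rx": 0, "ry": 0, "rz": 0, "gripper": -1},
    {"x": 0, "y": 0, "z": 0, "rx": 0, "ry": 0, "rz": 0, "gripper": 0.2},
    {"x": 0, "y": 0, "z": 0, "rx": 0, "ry": 0, "rz": 0, "gripper": 0.4},
    {"x": 0, "y": 0, "z": 0, "rx": 0, "ry": 0, "rz": 0, "gripper": 1},
    {"x": 0, "y": 0, "z": 0, "rx": 0, "ry": 0, "rz": 0, "gripper": 1},
    {"x": 0, "y": 0, "z": 0, "rx": 0, "ry": 0, "rz": 0, "gripper": 1},
    {"x": 0, "y": 0, "z": 0, "rx": 0, "ry": 0, "rz": 0, "gripper": 1},
    {"x": 0, "y": 0, "z": -0.6, "rx": 0, "ry": 0, "rz": 0, "gripper": 1},
    {"x": 0, "y": 0, "z": -0.9, "rx": 0, "ry": 0, "rz": 0, "gripper": 1},
    {"x": 0, "y": 0, "z": -0.9, "rx": 0, "ry": 0, "rz": 0, "gripper": 1},
    {"x": 0, "y": 0, "z": -0.9, "rx": 0, "ry": 0, "rz": 0, "gripper": 1},
    {"x": 0, "y": 0, "z": -0.9, "rx": 0, "ry": 0, "rz": 0, "gripper": 1},
    {"x": 0, "y": 0, "z": -0.7, "rx": 0, "ry": 0, "rz": 0, "gripper": 1},
    {"x": 0, "y": 0, "z": 0, "rx": 0, "ry": 0, "rz": 0, "gripper": 1}
  ]
}}

```text
time_s: 9.15
position: [0.6461, -0.2017, 0.2337]
orientation: [[0.0, 1.0, 0.007], [1.0, -0.0, -0.002], [-0.002, 0.007, -1.0]]
wrist_force: [-0.0, 0.1, 0.3]
opening: 0.998
gripper_force: 0.0
```

>>> {"method": "move_arm", "body": {
  "commands": [
    {"x": -0.61, "y": -0.68, "z": 0, "rx": 0, "ry": 0, "rz": 0, "gripper": 1},
    {"x": -0.61, "y": -0.68, "z": 0, "rx": 0, "ry": 0, "rz": 0, "gripper": 1},
    {"x": -0.61, "y": -0.68, "z": 0, "rx": 0, "ry": 0, "rz": 0, "gripper": 1},
    {"x": -0.61, "y": -0.68, "z": 0, "rx": 0, "ry": 0, "rz": 0, "gripper": 1},
    {"x": -0.61, "y": -0.68, "z": 0, "rx": 0, "ry": 0, "rz": 0, "gripper": 1},
    {"x": -0.61, "y": -0.68, "z": 0, "rx": 0, "ry": 0, "rz": 0, "gripper": 1},
    {"x": -0.61, "y": -0.68, "z": 0, "rx": 0, "ry": 0, "rz": 0, "gripper": 1},
    {"x": -0.61, "y": -0.68, "z": 0, "rx": 0, "ry": 0, "rz": 0, "gripper": 1},
    {"x": -0.61, "y": -0.68, "z": 0, "rx": 0, "ry": 0, "rz": 0, "gripper": 1},
    {"x": -0.61, "y": -0.68, "z": 0, "rx": 0, "ry": 0, "rz": 0, "gripper": 1},
    {"x": 0, "y": 0, "z": 0, "rx": 0, "ry": 0, "rz": 0, "gripper": 1},
    {"x": 0, "y": 0, "z": 0, "rx": 0, "ry": 0, "rz": 0, "gripper": 1}
  ]
}}

```text
time_s: 10.15
position: [0.4728, -0.3542, 0.2287]
orientation: [[0.004, 1.0, -0.0], [1.0, -0.004, 0.001], [0.001, -0.0, -1.0]]
wrist_force: [0.7, 0.7, 0.4]
opening: 1.005
gripper_force: 0.0
```

Run:
```python
from h import *
a=capture("top");cv2.imwrite("pics/t3.png",cv2.resize(a[165:330,150:470],None,fx=2.5,fy=2.5,interpolation=cv2.INTER_CUBIC));print(env.state()["position"])
print(proj(camera_model("top"),[.6445,-.202,.169]))
```

```text
[ 0.47411495 -0.3528706   0.22857219]
[362.89199142 189.04718787]
```

View pics/t3.png

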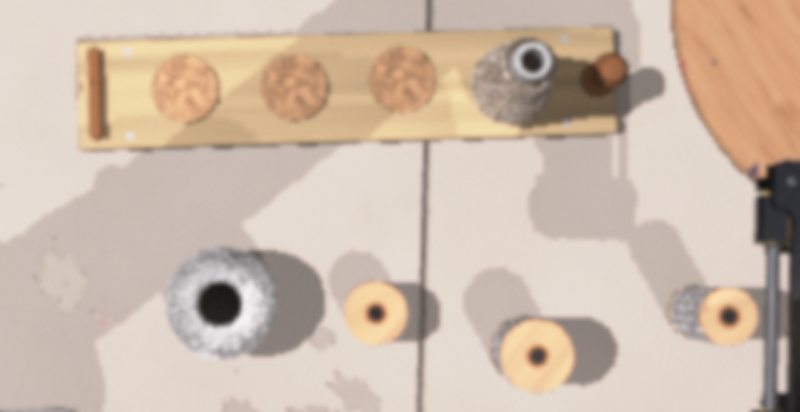

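The cone top is at (362.8,189.4) against a predicted (362.9,189.0), so it is well centred. Next is the 110 spool.

>>> {"method": "move_arm", "body": {
  "commands": [
    {"x": -0.03, "y": 0.02, "z": 0.96, "rx": 0, "ry": 0, "rz": 0, "gripper": 1},
    {"x": 0, "y": 0, "z": 0.95, "rx": 0, "ry": 0, "rz": 0, "gripper": 1},
    {"x": 0, "y": 0, "z": 0.95, "rx": 0, "ry": 0, "rz": 0, "gripper": 1},
    {"x": 0, "y": 0, "z": 0.95, "rx": 0, "ry": 0, "rz": 0, "gripper": 1},
    {"x": 0, "y": 0, "z": 0.95, "rx": 0, "ry": 0, "rz": 0, "gripper": 1},
    {"x": 0, "y": 0, "z": 0.95, "rx": 0, "ry": 0, "rz": 0, "gripper": 1},
    {"x": 0, "y": 0, "z": 0.95, "rx": 0, "ry": 0, "rz": 0, "gripper": 1},
    {"x": 0, "y": 0, "z": 0, "rx": 0, "ry": 0, "rz": 0, "gripper": 1},
    {"x": 0, "y": 0, "z": 0, "rx": 0, "ry": 0, "rz": 0, "gripper": 1},
    {"x": 0, "y": 0, "z": 0, "rx": 0, "ry": 0, "rz": 0, "gripper": -1},
    {"x": 0, "y": 0, "z": 0, "rx": 0, "ry": 0, "rz": 0, "gripper": -1},
    {"x": 0, "y": 0, "z": 0, "rx": 0, "ry": 0, "rz": 0, "gripper": -1},
    {"x": 0, "y": 0, "z": 0, "rx": 0, "ry": 0, "rz": 0, "gripper": -1},
    {"x": 0, "y": 0, "z": 0, "rx": 0, "ry": 0, "rz": 0, "gripper": -1},
    {"x": 0, "y": 0, "z": 0, "rx": 0, "ry": 0, "rz": 0, "gripper": -1},
    {"x": 0, "y": 0, "z": 0, "rx": 0, "ry": 0, "rz": 0, "gripper": -1},
    {"x": 0, "y": 0, "z": 0, "rx": 0, "ry": 0, "rz": 0, "gripper": -1},
    {"x": 0, "y": 0, "z": 0, "rx": 0, "ry": 0, "rz": 0, "gripper": -1}
  ]
}}

```text
time_s: 11.7
position: [0.4746, -0.3539, 0.0625]
orientation: [[0.0, 1.0, -0.0], [1.0, -0.0, 0.0], [0.0, -0.0, -1.0]]
wrist_force: [-0.8, -0.3, 0.4]
opening: 0.467
gripper_force: 20.0
```

>>> {"method": "move_arm", "body": {
  "commands": [
    {"x": 0, "y": 0, "z": -0.6, "rx": 0, "ry": 0, "rz": 0, "gripper": -1},
    {"x": 0, "y": 0, "z": -0.8, "rx": 0, "ry": 0, "rz": 0, "gripper": -1},
    {"x": 0, "y": 0, "z": -0.8, "rx": 0, "ry": 0, "rz": 0, "gripper": -1},
    {"x": 0, "y": 0, "z": -0.8, "rx": 0, "ry": 0, "rz": 0, "gripper": -1},
    {"x": 0, "y": 0, "z": -0.8, "rx": 0, "ry": 0, "rz": 0, "gripper": -1},
    {"x": 0, "y": 0, "z": -0.6, "rx": 0, "ry": 0, "rz": 0, "gripper": -1},
    {"x": 0.5, "y": 0, "z": 0, "rx": 0, "ry": 0, "rz": 0, "gripper": -1},
    {"x": 0.8, "y": 0, "z": 0, "rx": 0, "ry": 0, "rz": 0, "gripper": -1},
    {"x": 0.9, "y": 0, "z": 0, "rx": 0, "ry": 0, "rz": 0, "gripper": -1},
    {"x": 0.9, "y": 0, "z": 0, "rx": 0, "ry": 0, "rz": 0, "gripper": -1},
    {"x": 0.9, "y": 0, "z": 0, "rx": 0, "ry": 0, "rz": 0, "gripper": -1},
    {"x": 0.9, "y": 0, "z": 0, "rx": 0, "ry": 0, "rz": 0, "gripper": -1},
    {"x": 0.9, "y": 0, "z": 0, "rx": 0, "ry": 0, "rz": 0, "gripper": -1},
    {"x": 0.9, "y": 0, "z": 0, "rx": 0, "ry": 0, "rz": 0, "gripper": -1},
    {"x": 0.9, "y": 0, "z": 0, "rx": 0, "ry": 0, "rz": 0, "gripper": -1},
    {"x": 0.9, "y": 0, "z": 0, "rx": 0, "ry": 0, "rz": 0, "gripper": -1},
    {"x": 0.6, "y": 0, "z": 0, "rx": 0, "ry": 0, "rz": 0, "gripper": -1},
    {"x": 0.3, "y": 0, "z": 0, "rx": 0, "ry": 0, "rz": 0, "gripper": -1}
  ]
}}

```text
time_s: 13.2
position: [0.4746, -0.1163, 0.1723]
orientation: [[-0.003, 1.0, -0.0], [1.0, 0.003, 0.001], [0.001, -0.0, -1.0]]
wrist_force: [-0.2, 0.2, -0.3]
opening: 0.468
gripper_force: 20.0
```

>>> {"method": "move_arm", "body": {
  "commands": [
    {"x": 0, "y": 0.4, "z": 0, "rx": 0, "ry": 0, "rz": 0, "gripper": -1},
    {"x": 0, "y": 0.8, "z": 0, "rx": 0, "ry": 0, "rz": 0, "gripper": -1},
    {"x": 0, "y": 0.8, "z": 0, "rx": 0, "ry": 0, "rz": 0, "gripper": -1},
    {"x": 0, "y": 0.8, "z": 0, "rx": 0, "ry": 0, "rz": 0, "gripper": -1},
    {"x": 0, "y": 0.8, "z": 0, "rx": 0, "ry": 0, "rz": 0, "gripper": -1},
    {"x": 0, "y": 0.8, "z": 0, "rx": 0, "ry": 0, "rz": 0, "gripper": -1},
    {"x": 0, "y": 0.8, "z": 0, "rx": 0, "ry": 0, "rz": 0, "gripper": -1},
    {"x": 0, "y": 0.8, "z": 0, "rx": 0, "ry": 0, "rz": 0, "gripper": -1},
    {"x": 0, "y": 0.6, "z": 0, "rx": 0, "ry": 0, "rz": 0, "gripper": -1},
    {"x": 0, "y": 0.37, "z": 0, "rx": 0, "ry": 0, "rz": 0, "gripper": -1},
    {"x": 0, "y": 0, "z": 0.5, "rx": 0, "ry": 0, "rz": 0, "gripper": -1},
    {"x": 0, "y": 0, "z": 0.8, "rx": 0, "ry": 0, "rz": 0, "gripper": -1},
    {"x": 0, "y": 0, "z": 0.8, "rx": 0, "ry": 0, "rz": 0, "gripper": -1},
    {"x": 0, "y": 0, "z": 0.6, "rx": 0, "ry": 0, "rz": 0, "gripper": -1},
    {"x": 0, "y": 0, "z": 0.4, "rx": 0, "ry": 0, "rz": 0, "gripper": -1},
    {"x": 0, "y": 0, "z": 0, "rx": 0, "ry": 0, "rz": 0, "gripper": -1},
    {"x": 0, "y": 0, "z": 0, "rx": 0, "ry": 0, "rz": 0, "gripper": -1},
    {"x": 0, "y": 0, "z": 0, "rx": 0, "ry": 0, "rz": 0, "gripper": -1}
  ]
}}

```text
time_s: 14.7
position: [0.6494, -0.1193, 0.0961]
orientation: [[0.001, 1.0, 0.002], [1.0, -0.001, -0.0], [-0.0, 0.002, -1.0]]
wrist_force: [0.3, 0.8, 0.5]
opening: 0.466
gripper_force: 20.0
```

Centred on c; 14.6 mm (0.58 units) further down, then release and rise.

>>> {"method": "move_arm", "body": {
  "commands": [
    {"x": 0, "y": 0, "z": 0.3, "rx": 0, "ry": 0, "rz": 0, "gripper": -1},
    {"x": 0, "y": 0, "z": 0.18, "rx": 0, "ry": 0, "rz": 0, "gripper": -1},
    {"x": 0, "y": 0, "z": 0.1, "rx": 0, "ry": 0, "rz": 0, "gripper": -1},
    {"x": 0, "y": 0, "z": 0, "rx": 0, "ry": 0, "rz": 0, "gripper": -1},
    {"x": 0, "y": 0, "z": 0, "rx": 0, "ry": 0, "rz": 0, "gripper": -1},
    {"x": 0, "y": 0, "z": 0, "rx": 0, "ry": 0, "rz": 0, "gripper": 0.1},
    {"x": 0, "y": 0, "z": 0, "rx": 0, "ry": 0, "rz": 0, "gripper": 0.4},
    {"x": 0, "y": 0, "z": 0, "rx": 0, "ry": 0, "rz": 0, "gripper": 1},
    {"x": 0, "y": 0, "z": 0, "rx": 0, "ry": 0, "rz": 0, "gripper": 1},
    {"x": 0, "y": 0, "z": 0, "rx": 0, "ry": 0, "rz": 0, "gripper": 1},
    {"x": 0, "y": 0, "z": 0, "rx": 0, "ry": 0, "rz": 0, "gripper": 1},
    {"x": 0, "y": 0, "z": -0.6, "rx": 0, "ry": 0, "rz": 0, "gripper": 1},
    {"x": 0, "y": 0, "z": -0.9, "rx": 0, "ry": 0, "rz": 0, "gripper": 1},
    {"x": 0, "y": 0, "z": -0.9, "rx": 0, "ry": 0, "rz": 0, "gripper": 1},
    {"x": 0, "y": 0, "z": -0.9, "rx": 0, "ry": 0, "rz": 0, "gripper": 1},
    {"x": 0, "y": 0, "z": -0.7, "rx": 0, "ry": 0, "rz": 0, "gripper": 1},
    {"x": 0, "y": 0, "z": 0, "rx": 0, "ry": 0, "rz": 0, "gripper": 1},
    {"x": 0, "y": 0, "z": 0, "rx": 0, "ry": 0, "rz": 0, "gripper": 1}
  ]
}}

```text
time_s: 16.2
position: [0.6496, -0.1192, 0.1815]
orientation: [[0.0, 1.0, 0.002], [1.0, -0.0, 0.0], [0.0, 0.002, -1.0]]
wrist_force: [-0.5, 0.4, -0.8]
opening: 0.996
gripper_force: 0.0
```

>>> {"method": "move_arm", "body": {
  "commands": [
    {"x": 0, "y": -0.83, "z": 0, "rx": 0, "ry": 0, "rz": 0, "gripper": 1},
    {"x": 0, "y": -0.83, "z": 0, "rx": 0, "ry": 0, "rz": 0, "gripper": 1},
    {"x": 0, "y": -0.83, "z": 0, "rx": 0, "ry": 0, "rz": 0, "gripper": 1},
    {"x": 0, "y": -0.83, "z": 0, "rx": 0, "ry": 0, "rz": 0, "gripper": 1},
    {"x": -0.68, "y": -0.83, "z": 0, "rx": 0, "ry": 0, "rz": 0, "gripper": 1},
    {"x": -0.68, "y": -0.83, "z": 0, "rx": 0, "ry": 0, "rz": 0, "gripper": 1},
    {"x": -0.68, "y": -0.83, "z": 0, "rx": 0, "ry": 0, "rz": 0, "gripper": 1},
    {"x": -0.68, "y": -0.83, "z": 0, "rx": 0, "ry": 0, "rz": 0, "gripper": 1},
    {"x": -0.68, "y": -0.83, "z": 0, "rx": 0, "ry": 0, "rz": 0, "gripper": 1},
    {"x": -0.68, "y": -0.83, "z": 0, "rx": 0, "ry": 0, "rz": 0, "gripper": 1},
    {"x": 0, "y": 0, "z": 0, "rx": 0, "ry": 0, "rz": 0, "gripper": 1},
    {"x": 0, "y": 0, "z": 0, "rx": 0, "ry": 0, "rz": 0, "gripper": 1},
    {"x": 0, "y": 0, "z": 0, "rx": 0, "ry": 0, "rz": 0, "gripper": 1}
  ]
}}

```text
time_s: 17.28
position: [0.4415, -0.22, 0.1798]
orientation: [[-0.0, 1.0, -0.001], [1.0, 0.0, 0.001], [0.001, -0.001, -1.0]]
wrist_force: [0.3, -1.1, -0.2]
opening: 0.999
gripper_force: 0.0
```

Run:
```python
from h import *
a=capture("top");cv2.imwrite("pics/t4.png",cv2.resize(a[165:330,150:470],None,fx=2.5,fy=2.5,interpolation=cv2.INTER_CUBIC));print(env.state()["position"])
p=proj(camera_model("top"),[.6489,-.1189,.129]);print(p,(p-[150,165])*2.5)
```

```text
[ 0.44187394 -0.21979293  0.17989711]
[312.8288051  188.30889995] [407.07201275  58.27224987]
```

View pics/t4.png

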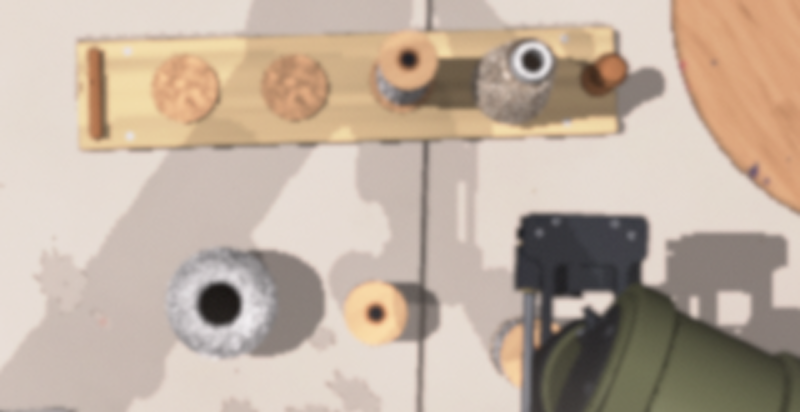

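The 110 spool's top hole is at crop (409,60) against a predicted (407,58), which is within 2 mm. Now the 80 spool.

>>> {"method": "move_arm", "body": {
  "commands": [
    {"x": -0.05, "y": 0, "z": 0.8, "rx": 0, "ry": 0, "rz": 0, "gripper": 1},
    {"x": 0, "y": 0, "z": 0.9, "rx": 0, "ry": 0, "rz": 0, "gripper": 1},
    {"x": 0, "y": 0, "z": 0.9, "rx": 0, "ry": 0, "rz": 0, "gripper": 1},
    {"x": 0, "y": 0, "z": 0.9, "rx": 0, "ry": 0, "rz": 0, "gripper": 1},
    {"x": 0, "y": 0, "z": 0.9, "rx": 0, "ry": 0, "rz": 0, "gripper": 1},
    {"x": 0, "y": 0, "z": 0.8, "rx": 0, "ry": 0, "rz": 0, "gripper": 1},
    {"x": 0, "y": 0, "z": 0.56, "rx": 0, "ry": 0, "rz": 0, "gripper": 1},
    {"x": 0, "y": 0, "z": 0, "rx": 0, "ry": 0, "rz": 0, "gripper": 1},
    {"x": 0, "y": 0, "z": 0, "rx": 0, "ry": 0, "rz": 0, "gripper": 1},
    {"x": 0, "y": 0, "z": 0, "rx": 0, "ry": 0, "rz": 0, "gripper": -1},
    {"x": 0, "y": 0, "z": 0, "rx": 0, "ry": 0, "rz": 0, "gripper": -1},
    {"x": 0, "y": 0, "z": 0, "rx": 0, "ry": 0, "rz": 0, "gripper": -1},
    {"x": 0, "y": 0, "z": 0, "rx": 0, "ry": 0, "rz": 0, "gripper": -1},
    {"x": 0, "y": 0, "z": 0, "rx": 0, "ry": 0, "rz": 0, "gripper": -1},
    {"x": 0, "y": 0, "z": 0, "rx": 0, "ry": 0, "rz": 0, "gripper": -1},
    {"x": 0, "y": 0, "z": 0, "rx": 0, "ry": 0, "rz": 0, "gripper": -1},
    {"x": 0, "y": 0, "z": 0, "rx": 0, "ry": 0, "rz": 0, "gripper": -1}
  ]
}}

```text
time_s: 18.75
position: [0.4415, -0.2222, 0.0367]
orientation: [[0.0, 1.0, 0.0], [1.0, -0.0, 0.0], [0.0, 0.0, -1.0]]
wrist_force: [-0.4, -0.4, 2.3]
opening: 0.61
gripper_force: 20.0
```

>>> {"method": "move_arm", "body": {
  "commands": [
    {"x": 0, "y": 0, "z": -0.5, "rx": 0, "ry": 0, "rz": 0, "gripper": -1},
    {"x": 0, "y": 0, "z": -0.9, "rx": 0, "ry": 0, "rz": 0, "gripper": -1},
    {"x": 0, "y": 0, "z": -0.9, "rx": 0, "ry": 0, "rz": 0, "gripper": -1},
    {"x": 0, "y": 0, "z": -0.9, "rx": 0, "ry": 0, "rz": 0, "gripper": -1},
    {"x": 0, "y": 0, "z": -0.8, "rx": 0, "ry": 0, "rz": 0, "gripper": -1},
    {"x": 0.4, "y": 0.4, "z": 0, "rx": 0, "ry": 0, "rz": 0, "gripper": -1},
    {"x": 0.7, "y": 0.76, "z": 0, "rx": 0, "ry": 0, "rz": 0, "gripper": -1},
    {"x": 0.7, "y": 0.76, "z": 0, "rx": 0, "ry": 0, "rz": 0, "gripper": -1},
    {"x": 0.7, "y": 0.76, "z": 0, "rx": 0, "ry": 0, "rz": 0, "gripper": -1},
    {"x": 0.7, "y": 0.76, "z": 0, "rx": 0, "ry": 0, "rz": 0, "gripper": -1},
    {"x": 0.7, "y": 0.76, "z": 0, "rx": 0, "ry": 0, "rz": 0, "gripper": -1},
    {"x": 0.7, "y": 0.76, "z": 0, "rx": 0, "ry": 0, "rz": 0, "gripper": -1},
    {"x": 0.7, "y": 0.76, "z": 0, "rx": 0, "ry": 0, "rz": 0, "gripper": -1},
    {"x": 0.7, "y": 0.76, "z": 0, "rx": 0, "ry": 0, "rz": 0, "gripper": -1},
    {"x": 0.7, "y": 0.76, "z": 0, "rx": 0, "ry": 0, "rz": 0, "gripper": -1},
    {"x": 0.5, "y": 0.5, "z": 0, "rx": 0, "ry": 0, "rz": 0, "gripper": -1},
    {"x": 0.23, "y": 0.22, "z": 0, "rx": 0, "ry": 0, "rz": 0, "gripper": -1},
    {"x": 0, "y": 0, "z": 0, "rx": 0, "ry": 0, "rz": 0, "gripper": -1},
    {"x": 0, "y": 0, "z": 0, "rx": 0, "ry": 0, "rz": 0, "gripper": -1}
  ]
}}

```text
time_s: 20.33
position: [0.6396, -0.0368, 0.1354]
orientation: [[0.0, 1.0, -0.002], [1.0, -0.0, -0.001], [-0.001, -0.002, -1.0]]
wrist_force: [-0.5, -0.2, -1.4]
opening: 0.613
gripper_force: 20.0
```

>>> {"method": "move_arm", "body": {
  "commands": [
    {"x": 0.02, "y": 0.02, "z": 0.5, "rx": 0, "ry": 0, "rz": 0, "gripper": -1},
    {"x": 0, "y": 0, "z": 0.8, "rx": 0, "ry": 0, "rz": 0, "gripper": -1},
    {"x": 0, "y": 0, "z": 0.8, "rx": 0, "ry": 0, "rz": 0, "gripper": -1},
    {"x": 0, "y": 0, "z": 0.6, "rx": 0, "ry": 0, "rz": 0, "gripper": -1},
    {"x": 0, "y": 0, "z": 0.3, "rx": 0, "ry": 0, "rz": 0, "gripper": -1},
    {"x": 0, "y": 0, "z": 0.1, "rx": 0, "ry": 0, "rz": 0, "gripper": -1},
    {"x": 0, "y": 0, "z": 0, "rx": 0, "ry": 0, "rz": 0, "gripper": -1},
    {"x": 0, "y": 0, "z": 0, "rx": 0, "ry": 0, "rz": 0, "gripper": -1}
  ]
}}

```text
time_s: 21.0
position: [0.6414, -0.0365, 0.0599]
orientation: [[0.001, 1.0, 0.001], [1.0, -0.001, 0.0], [0.0, 0.001, -1.0]]
wrist_force: [0.6, -0.1, -1.5]
opening: 0.61
gripper_force: 20.0
```

>>> {"method": "move_arm", "body": {
  "commands": [
    {"x": 0, "y": 0, "z": 0.1, "rx": 0, "ry": 0, "rz": 0, "gripper": -1},
    {"x": 0, "y": 0, "z": 0.06, "rx": 0, "ry": 0, "rz": 0, "gripper": -1},
    {"x": 0, "y": 0, "z": 0, "rx": 0, "ry": 0, "rz": 0, "gripper": -1},
    {"x": 0, "y": 0, "z": 0, "rx": 0, "ry": 0, "rz": 0, "gripper": 0.4},
    {"x": 0, "y": 0, "z": 0, "rx": 0, "ry": 0, "rz": 0, "gripper": 0.6},
    {"x": 0, "y": 0, "z": 0, "rx": 0, "ry": 0, "rz": 0, "gripper": 1},
    {"x": 0, "y": 0, "z": 0, "rx": 0, "ry": 0, "rz": 0, "gripper": 1},
    {"x": 0, "y": 0, "z": 0, "rx": 0, "ry": 0, "rz": 0, "gripper": 1},
    {"x": 0, "y": 0, "z": 0, "rx": 0, "ry": 0, "rz": 0, "gripper": 1},
    {"x": 0, "y": 0, "z": -0.6, "rx": 0, "ry": 0, "rz": 0, "gripper": 1},
    {"x": 0, "y": 0, "z": -0.9, "rx": 0, "ry": 0, "rz": 0, "gripper": 1},
    {"x": 0, "y": 0, "z": -0.9, "rx": 0, "ry": 0, "rz": 0, "gripper": 1},
    {"x": 0, "y": 0, "z": -0.9, "rx": 0, "ry": 0, "rz": 0, "gripper": 1},
    {"x": 0, "y": 0, "z": -0.9, "rx": 0, "ry": 0, "rz": 0, "gripper": 1},
    {"x": 0, "y": 0, "z": 0, "rx": 0, "ry": 0, "rz": 0, "gripper": 1},
    {"x": 0, "y": 0, "z": 0, "rx": 0, "ry": 0, "rz": 0, "gripper": 1}
  ]
}}

```text
time_s: 22.33
position: [0.642, -0.0361, 0.1617]
orientation: [[0.0, 1.0, 0.003], [1.0, -0.0, 0.0], [0.0, 0.003, -1.0]]
wrist_force: [-0.5, 0.9, -0.5]
opening: 0.998
gripper_force: 0.0
```

>>> {"method": "move_arm", "body": {
  "commands": [
    {"x": -0.3, "y": -0.77, "z": 0, "rx": 0, "ry": 0, "rz": 0, "gripper": 1},
    {"x": -0.3, "y": -0.77, "z": 0, "rx": 0, "ry": 0, "rz": 0, "gripper": 1},
    {"x": -0.3, "y": -0.77, "z": 0, "rx": 0, "ry": 0, "rz": 0, "gripper": 1},
    {"x": -0.3, "y": -0.77, "z": 0, "rx": 0, "ry": 0, "rz": 0, "gripper": 1},
    {"x": -0.3, "y": -0.77, "z": 0, "rx": 0, "ry": 0, "rz": 0, "gripper": 1},
    {"x": -0.3, "y": -0.77, "z": 0, "rx": 0, "ry": 0, "rz": 0, "gripper": 1},
    {"x": -0.3, "y": -0.77, "z": 0, "rx": 0, "ry": 0, "rz": 0, "gripper": 1},
    {"x": -0.3, "y": -0.77, "z": 0, "rx": 0, "ry": 0, "rz": 0, "gripper": 1},
    {"x": -0.3, "y": -0.77, "z": 0, "rx": 0, "ry": 0, "rz": 0, "gripper": 1},
    {"x": 0, "y": 0, "z": 0, "rx": 0, "ry": 0, "rz": 0, "gripper": 1},
    {"x": 0, "y": 0, "z": 0, "rx": 0, "ry": 0, "rz": 0, "gripper": 1},
    {"x": 0, "y": 0, "z": 0, "rx": 0, "ry": 0, "rz": 0, "gripper": 1}
  ]
}}

```text
time_s: 23.33
position: [0.4679, -0.1028, 0.1596]
orientation: [[-0.0, 1.0, -0.0], [1.0, 0.0, 0.0], [0.0, -0.0, -1.0]]
wrist_force: [0.4, 0.1, 0.5]
opening: 0.997
gripper_force: 0.0
```

>>> {"method": "move_arm", "body": {
  "commands": [
    {"x": 0, "y": 0.02, "z": 0.8, "rx": 0, "ry": 0, "rz": 0, "gripper": 1},
    {"x": 0, "y": 0, "z": 0.9, "rx": 0, "ry": 0, "rz": 0, "gripper": 1},
    {"x": 0, "y": 0, "z": 0.9, "rx": 0, "ry": 0, "rz": 0, "gripper": 1},
    {"x": 0, "y": 0, "z": 0.9, "rx": 0, "ry": 0, "rz": 0, "gripper": 1},
    {"x": 0, "y": 0, "z": 0.9, "rx": 0, "ry": 0, "rz": 0, "gripper": 1},
    {"x": 0, "y": 0, "z": 0.8, "rx": 0, "ry": 0, "rz": 0, "gripper": 1},
    {"x": 0, "y": 0, "z": 0.5, "rx": 0, "ry": 0, "rz": 0, "gripper": 1},
    {"x": 0, "y": 0, "z": 0, "rx": 0, "ry": 0, "rz": 0, "gripper": 1},
    {"x": 0, "y": 0, "z": 0, "rx": 0, "ry": 0, "rz": 0, "gripper": 1},
    {"x": 0, "y": 0, "z": 0, "rx": 0, "ry": 0, "rz": 0, "gripper": -1},
    {"x": 0, "y": 0, "z": 0, "rx": 0, "ry": 0, "rz": 0, "gripper": -1},
    {"x": 0, "y": 0, "z": 0, "rx": 0, "ry": 0, "rz": 0, "gripper": -1},
    {"x": 0, "y": 0, "z": 0, "rx": 0, "ry": 0, "rz": 0, "gripper": -1},
    {"x": 0, "y": 0, "z": 0, "rx": 0, "ry": 0, "rz": 0, "gripper": -1},
    {"x": 0, "y": 0, "z": 0, "rx": 0, "ry": 0, "rz": 0, "gripper": -1},
    {"x": 0, "y": 0, "z": 0, "rx": 0, "ry": 0, "rz": 0, "gripper": -1},
    {"x": 0, "y": 0, "z": 0, "rx": 0, "ry": 0, "rz": 0, "gripper": -1}
  ]
}}

```text
time_s: 24.75
position: [0.4682, -0.1034, 0.0177]
orientation: [[0.0, 1.0, 0.0], [1.0, -0.0, 0.0], [0.0, 0.0, -1.0]]
wrist_force: [0.0, -0.1, 1.2]
opening: 0.524
gripper_force: 19.9
```

>>> {"method": "move_arm", "body": {
  "commands": [
    {"x": 0, "y": 0, "z": -0.6, "rx": 0, "ry": 0, "rz": 0, "gripper": -1},
    {"x": 0, "y": 0, "z": -0.9, "rx": 0, "ry": 0, "rz": 0, "gripper": -1},
    {"x": 0, "y": 0, "z": -0.9, "rx": 0, "ry": 0, "rz": 0, "gripper": -1},
    {"x": 0, "y": 0, "z": -0.9, "rx": 0, "ry": 0, "rz": 0, "gripper": -1},
    {"x": 0, "y": 0, "z": -0.7, "rx": 0, "ry": 0, "rz": 0, "gripper": -1},
    {"x": 0.4, "y": 0.4, "z": 0, "rx": 0, "ry": 0, "rz": 0, "gripper": -1},
    {"x": 0.7, "y": 0.78, "z": 0, "rx": 0, "ry": 0, "rz": 0, "gripper": -1},
    {"x": 0.7, "y": 0.78, "z": 0, "rx": 0, "ry": 0, "rz": 0, "gripper": -1},
    {"x": 0.7, "y": 0.78, "z": 0, "rx": 0, "ry": 0, "rz": 0, "gripper": -1},
    {"x": 0.7, "y": 0.78, "z": 0, "rx": 0, "ry": 0, "rz": 0, "gripper": -1},
    {"x": 0.7, "y": 0.78, "z": 0, "rx": 0, "ry": 0, "rz": 0, "gripper": -1},
    {"x": 0.7, "y": 0.78, "z": 0, "rx": 0, "ry": 0, "rz": 0, "gripper": -1},
    {"x": 0.7, "y": 0.78, "z": 0, "rx": 0, "ry": 0, "rz": 0, "gripper": -1},
    {"x": 0.5, "y": 0.58, "z": 0, "rx": 0, "ry": 0, "rz": 0, "gripper": -1},
    {"x": 0.27, "y": 0.3, "z": 0, "rx": 0, "ry": 0, "rz": 0, "gripper": -1},
    {"x": 0, "y": 0, "z": 0, "rx": 0, "ry": 0, "rz": 0, "gripper": -1},
    {"x": 0, "y": 0, "z": 0, "rx": 0, "ry": 0, "rz": 0, "gripper": -1}
  ]
}}

```text
time_s: 26.17
position: [0.636, 0.048, 0.1162]
orientation: [[-0.0, 1.0, -0.002], [1.0, 0.0, -0.001], [-0.001, -0.002, -1.0]]
wrist_force: [-0.9, 0.1, -1.7]
opening: 0.523
gripper_force: 19.9
```

>>> {"method": "move_arm", "body": {
  "commands": [
    {"x": 0.02, "y": 0.02, "z": 0.5, "rx": 0, "ry": 0, "rz": 0, "gripper": -1},
    {"x": 0, "y": 0, "z": 0.8, "rx": 0, "ry": 0, "rz": 0, "gripper": -1},
    {"x": 0, "y": 0, "z": 0.8, "rx": 0, "ry": 0, "rz": 0, "gripper": -1},
    {"x": 0, "y": 0, "z": 0.6, "rx": 0, "ry": 0, "rz": 0, "gripper": -1},
    {"x": 0, "y": 0, "z": 0.3, "rx": 0, "ry": 0, "rz": 0, "gripper": -1},
    {"x": 0, "y": 0, "z": 0.1, "rx": 0, "ry": 0, "rz": 0, "gripper": -1},
    {"x": 0, "y": 0, "z": 0, "rx": 0, "ry": 0, "rz": 0, "gripper": -1},
    {"x": 0, "y": 0, "z": 0, "rx": 0, "ry": 0, "rz": 0, "gripper": -1}
  ]
}}

```text
time_s: 26.83
position: [0.6377, 0.0484, 0.0409]
orientation: [[0.001, 1.0, 0.001], [1.0, -0.001, 0.0], [0.0, 0.001, -1.0]]
wrist_force: [0.7, -0.0, -1.0]
opening: 0.524
gripper_force: 19.9
```

>>> {"method": "move_arm", "body": {
  "commands": [
    {"x": 0, "y": 0, "z": 0.1, "rx": 0, "ry": 0, "rz": 0, "gripper": -1},
    {"x": 0, "y": 0, "z": 0.06, "rx": 0, "ry": 0, "rz": 0, "gripper": -1},
    {"x": 0, "y": 0, "z": 0, "rx": 0, "ry": 0, "rz": 0, "gripper": -1},
    {"x": 0, "y": 0, "z": 0, "rx": 0, "ry": 0, "rz": 0, "gripper": 0.2},
    {"x": 0, "y": 0, "z": 0, "rx": 0, "ry": 0, "rz": 0, "gripper": 0.5},
    {"x": 0, "y": 0, "z": 0, "rx": 0, "ry": 0, "rz": 0, "gripper": 1},
    {"x": 0, "y": 0, "z": 0, "rx": 0, "ry": 0, "rz": 0, "gripper": 1},
    {"x": 0, "y": 0, "z": 0, "rx": 0, "ry": 0, "rz": 0, "gripper": 1},
    {"x": 0, "y": 0, "z": 0, "rx": 0, "ry": 0, "rz": 0, "gripper": 1},
    {"x": 0, "y": 0, "z": -0.6, "rx": 0, "ry": 0, "rz": 0, "gripper": 1},
    {"x": 0, "y": 0, "z": -0.9, "rx": 0, "ry": 0, "rz": 0, "gripper": 1},
    {"x": 0, "y": 0, "z": -0.9, "rx": 0, "ry": 0, "rz": 0, "gripper": 1},
    {"x": 0, "y": 0, "z": -0.9, "rx": 0, "ry": 0, "rz": 0, "gripper": 1},
    {"x": 0, "y": 0, "z": -0.9, "rx": 0, "ry": 0, "rz": 0, "gripper": 1},
    {"x": 0, "y": 0, "z": -0.9, "rx": 0, "ry": 0, "rz": 0, "gripper": 1},
    {"x": 0, "y": 0, "z": -0.9, "rx": 0, "ry": 0, "rz": 0, "gripper": 1},
    {"x": 0, "y": 0, "z": 0, "rx": 0, "ry": 0, "rz": 0, "gripper": 1}
  ]
}}

```text
time_s: 28.25
position: [0.64, 0.0486, 0.1914]
orientation: [[0.0, 1.0, 0.008], [1.0, -0.0, 0.002], [0.002, 0.008, -1.0]]
wrist_force: [1.4, 0.2, 1.1]
opening: 1.003
gripper_force: 0.0
```

>>> {"method": "move_arm", "body": {
  "commands": [
    {"x": 0.9, "y": -0.4, "z": 0, "rx": 0, "ry": 0, "rz": 0, "gripper": 1},
    {"x": 0.9, "y": -0.4, "z": 0, "rx": 0, "ry": 0, "rz": 0, "gripper": 1},
    {"x": 0.9, "y": -0.4, "z": 0, "rx": 0, "ry": 0, "rz": 0, "gripper": 1},
    {"x": 0.9, "y": -0.4, "z": 0, "rx": 0, "ry": 0, "rz": 0, "gripper": 1},
    {"x": 0.9, "y": -0.4, "z": 0, "rx": 0, "ry": 0, "rz": 0, "gripper": 1},
    {"x": 0.9, "y": -0.4, "z": 0, "rx": 0, "ry": 0, "rz": 0, "gripper": 1},
    {"x": 0.9, "y": -0.4, "z": 0, "rx": 0, "ry": 0, "rz": 0, "gripper": 1},
    {"x": 0.9, "y": -0.4, "z": 0, "rx": 0, "ry": 0, "rz": 0, "gripper": 1},
    {"x": 0.9, "y": -0.4, "z": 0, "rx": 0, "ry": 0, "rz": 0, "gripper": 1},
    {"x": 0.9, "y": -0.4, "z": 0, "rx": 0, "ry": 0, "rz": 0, "gripper": 1},
    {"x": 0, "y": 0, "z": 0, "rx": 0, "ry": 0, "rz": 0, "gripper": 1},
    {"x": 0, "y": 0, "z": 0, "rx": 0, "ry": 0, "rz": 0, "gripper": 1}
  ]
}}

```text
time_s: 29.25
position: [0.5362, 0.2756, 0.1854]
orientation: [[-0.004, 1.0, -0.001], [1.0, 0.004, -0.0], [-0.0, -0.001, -1.0]]
wrist_force: [-0.2, -0.7, 0.1]
opening: 1.0
gripper_force: 0.0
```

Run:
```python
from h import *
a=capture("top");b=capture("scene");m=camera_model("top");sc=camera_model("scene")
for p in [(.6367,.0486,.069),(.6404,-.0358,.099),(.6489,-.1189,.129),(.6445,-.202,.169)]:
    for im,mm in((a,m),(b,sc)):
        cv2.circle(im,tuple(int(x) for x in proj(mm,p).round()),1,(255,0,0),-1)
A=cv2.resize(a[165:330,150:450],(750,412));B=cv2.resize(b[140:340,200:500],(720,480),interpolation=cv2.INTER_CUBIC)
cv2.imwrite("pics/t5.png",A);cv2.imwrite("pics/s5.png",B)
```

```text
(no output)
```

View pics/t5.png

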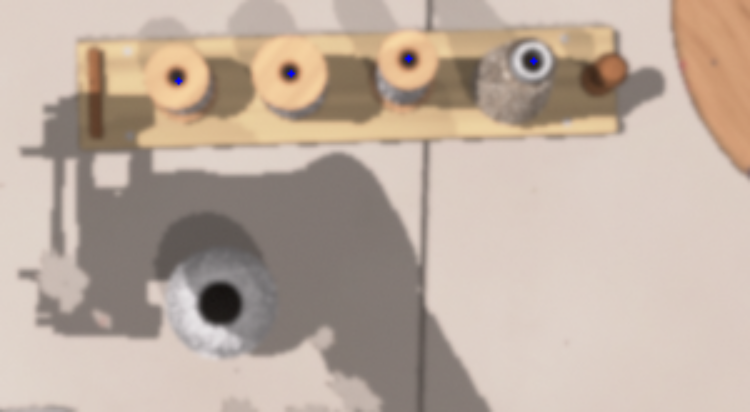

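View pics/s5.png

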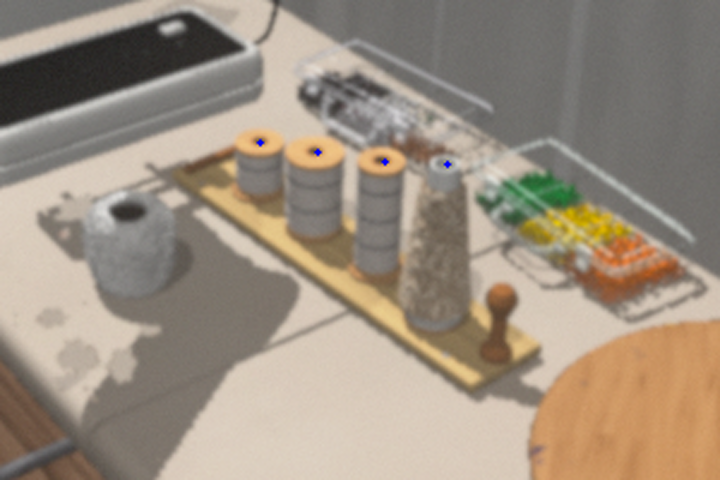

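All four stand upright with their top centres on the predicted points, within about 2 mm. The ball is still at crop (220,303), where it started.

```bash
python3 -c "
from cell import env
print(env.sign_off())"
```

```text
the job is handed in; nothing more can be done
None
```

I handed the job in at about 29 s: the gold cone and the 110, 80 and 50 mm spools stand upright on marks d, c, b and a, counted from the post, each within about 2 mm of its mark's centre in the final pictures; the ball was not moved, and sign-off returned no verdict.

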